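# Find which way the boiler cap unscrews and hold it off

### The arm

A 6-joint arm with a two-finger parallel gripper is mounted at the origin on the work surface. World frame = base frame: x ahead of the robot, y to its left, z up, the work surface at z = 0. Lengths are in m, angles in rad, forces in N, time in s.
With the tool pointing down it reaches from about 0.425 to 0.95 m from the base axis. Payload 3.5 kg.
Tool frame: the origin (TCP) lies between the finger pads; the fingertips stand 14 mm ahead of it and the grasp point (between the pads) lies 5 mm behind it (ctrl.finger_overhang is the distance from the TCP to the fingertips, in m); x points along the fingers, y is the direction in which the jaws open and shut, and the axes are right-handed (so a half turn about x gives the same grasp; the last joint's range is limited). The gripper opens to 85 mm and grips with 20 to 120 N. Pads are 22 mm wide; open, the fingers measure 114 mm over their backs; the gripper's body (76 mm by 85 mm) begins 54 mm behind the grasp point. The pads swing forward as they close: fully open they stand 13 mm farther back than shut.
Start: joints at [1.155, 0.286, 1.577, -0, 1.279, -0.15], TCP at [0.177, 0.651, 0.245] pointing down, gripper open.
Joint ranges: [-2.77, 2.77], [-0.9, 2.22], [0.21, 2.48], [-1.53, 4.67], [0.24, 2.81], [-2.84, 2.84]. Speed limits (rad/s): [2.79, 2.79, 3.14, 3.14, 3.14, 3.14].

### API

Orientations are given as a unit quaternion [x, y, z, w].
In Python, from plant import telemetry, optics, order, ctrl gives the robot as it stands. The module is installed in compiled form; this text tells all that it offers.
- The arm moves only by the tool send_rows, never from a script. Its argument "targets" is a list of rows, each an object of numbers: "wx", "wy", "wz": the turn, a rotation vector about the tool's x, y, z in degrees; "dx", "dy", "dz": the shift along the tool's x, y, z in m; "hand": the opening, from 0 (shut) to 1 (fully open). A call has 1 to 8 rows; each row shifts and turns the pose as measured when the row begins, along the tool's axes as they then stand; what a row does not reach is not made up. A row lasts 1/12 s, in which the tool goes at most 41.7 mm and 7.16 degrees, less where a joint would pass 70% of its speed; a pose out of reach is approached as far as the arm can. A call with a gripper value outside its range is refused whole. The fingers move at their own pace and stop on an object; "force" is the grip in N (left out, the last holds). Time passes only in rows, so rows that do not move let the fingers close. It gives the time, the measured TCP pose, the force and the opening at its end, in the units of the state.
- telemetry.get_state(): the state, without advancing time (a new reading comes with each control period).
- optics.read_camera(name): name is "scene" or "top"; returns the picture (420x560x3 uint8, red, green, blue); there is no depth.
- optics.get_calibration(name): a dict with "fx", "fy", "cx", "cy" (pixels), "k1" (the pictures are not rectified: a ray, as slopes to the right and down, at radius r is drawn at 1 + k1 r^2 times it, then the intrinsics apply), "rvec" (rotation vector, rad) and "tvec" (3), from world to camera coordinates, as OpenCV has them. Camera axes: x right, y down, z forward; pixel columns grow to the right and rows downward; lengths in m; the calibration is good to about 2 mm. A picture is of the moment at which its call begins. get_calibration takes no time and is no camera call.
- order.sign_off(): hands the job in, once; it reports no verdict.
The state is a dict: "time": time; "qpos": joint angles; "dq": joint speeds; "joint_efforts": joint torques, N m; "eef_pos": TCP position; "tcp_rot": TCP orientation; "contact_force": force on the tool from outside, world axes, zero at the start; "wrist_torque": the same for the moment, N m; "opening": opening from 0.0 (shut) to 1.0 (fully open).
Only numpy, scipy, OpenCV 4.12 (cv2) and the standard library are available. Lean on these libraries where they do the work, as an engineer would, in place of code of your own. Each camera call takes 0.05 s, during which the arm holds its last target.

### The job

The boiler of the white espresso machine needs refilling, but nobody remembers whether its black twist cap has a right-hand or a left-hand thread: grip the cap, try it one way and then the other to feel which way it runs free, unscrew it and lift it straight up off the filler. Carry it, kept upright, over to the empty white saucer on the table and finish while still holding it in the air over the middle of the saucer, a few centimetres clear of it, so that it drips there. Do not disturb the saucer or anything else on the table.

Things in the scene. Friction and masses are not known exactly. Their poses are not given: they have to be found in the camera images.
- machine: white and steel espresso machine, 240 deep x 190 wide x 240 mm high, fixed. Origin: centre of its underside. Its front (drip tray; black filter handle reaching 200 mm out at 125 mm height) looks along its own -x; yaw varies. Its flat top is 228 mm above the table; on the side away from the front, from 60 mm off the cap's axis, is a steel deck at 240 mm.
- filler (a point): centre of the filler mouth on the machine, at the seat the cap rests on, 236 mm up. Short quarter-turn thread: turned the wrong way the cap stops hard within 0.3 rad; the right way it turns free, without rising, 1.0 to 1.3 rad to a second hard stop; within 0.1 rad of that stop it lifts straight out freely, elsewhere it is held down. The hand varies from start to start and cannot be seen.
- cap: round black fluted cap on the filler, 58 mm diameter, 36 mm tall, 100 to 160 g, steel disc and white dash on top. Origin: centre of the knob's lower face, on its axis; z up along the axis. Below it a brass stub of 23 mm diameter with two side lugs reaches 22 mm down into the filler. Grip the knob from above by its sides, at about mid height; it needs no more than 30 N of grip.
- saucer: empty white round saucer, 144 mm diameter, 18 mm high, loose on the table. Origin: centre of its underside.
- mug: white mug with handle, 82 mm diameter, 95 mm high. Origin: centre of its underside.
- teaspoon: steel teaspoon lying on the table, 140 mm long. Origin: centre of its underside.
- sugar: glass sugar jar with metal lid, 72 mm diameter, 140 mm high. Origin: centre of its underside.
- jam: amber jam jar with red lid, 68 mm diameter, 100 mm high. Origin: centre of its underside.
- avocado: green avocado lying on the table, 97 mm long, 70 mm thick. Origin: on the table under it.
- plate: white plate with two slices of jam toast, 170 mm diameter, 36 mm high in all. Origin: centre of its underside.
- pitcher: steel milk pitcher with handle, 86 mm diameter, 105 mm high. Origin: centre of its underside.

How it is judged:
By the outcome, as a careful person would: the job done as asked, in the order asked, and still so for the second after the job is handed in, while the arm keeps its last pose, push and grip.
It also fails if it takes over 58 s, if anything falls off the work surface, if the arm or the gripper's body presses on something with over 40 N, if the wrist force passes 120 N, or if a joint passes its speed limit or range.

## Working session

There is one attempt and no reset: what is moved stays moved. The work goes in short steps, Python scripts to look and compute and a tool call to move; the robot and the scene stay as the last step left them, time stands still between calls to the robot, and variables do not carry over. Pictures are saved under pics/ and viewed, and the job is handed in when it is done.

Besides the shell and the picture viewer there is one more tool, called after ">>>" as a command line: name --argument value ..., lists and objects as JSON in quotes. send_rows: Moves the arm, as the interface text tells. Its arguments: {"type":"object","properties":{"targets":{"type":"array"},"force":{"type":"number"}},"required":["targets"]}

```bash
mkdir -p pics
python3 - <<'E'
from plant import telemetry, optics, order, ctrl
import cv2
print(telemetry.get_state())
print(ctrl.finger_overhang)
for n in ("scene","top"):
    im=optics.read_camera(n); cv2.imwrite(f"pics/{n}0.png",cv2.cvtColor(im,cv2.COLOR_RGB2BGR))
    print(n,optics.get_calibration(n))
E
```

```text
{'time': 0.0, 'qpos': array([ 1.15503525e+00,  2.87151316e-01,  1.57820770e+00,  1.47494124e-05,
        1.27857521e+00, -1.50015618e-01]), 'dq': array([ 1.71207473e-03,  5.15442017e-04, -2.36110751e-03, -7.96721453e-06,
       -2.46010413e-03,  4.72572842e-04]), 'joint_efforts': array([-1.25900737e-03, -4.05976260e+01, -2.92625999e+01, -1.97887061e-04,
        5.86518217e-03, -1.38714213e-05]), 'eef_pos': array([0.17699497, 0.65072759, 0.24394008]), 'tcp_rot': array([ 0.09288684,  0.70110912, -0.09447399,  0.70063736]), 'contact_force': array([ 0.3805565 , -0.3182881 , -0.46015048]), 'wrist_torque': array([0.00504351, 0.07390876, 0.00259426]), 'opening': 0.9957093906280362}
0.014
scene {'fx': 519.7462955174132, 'fy': 519.7462955174132, 'cx': 275.0268772462951, 'cy': 206.99019573755461, 'k1': -0.002417414781633701, 'rvec': array([ 2.11229797,  1.67898606, -0.46986186]), 'tvec': array([-0.1103555 , -0.40938946,  1.92775632])}
top {'fx': 446.41255553503305, 'fy': 446.41255553503305, 'cx': 277.0534399331909, 'cy': 211.39085585480248, 'k1': 0.05047869305456721, 'rvec': array([ 2.16590607, -2.2013671 ,  0.11425326]), 'tvec': array([-0.01276821,  0.59036139,  1.24666143])}
```

View pics/scene0.png

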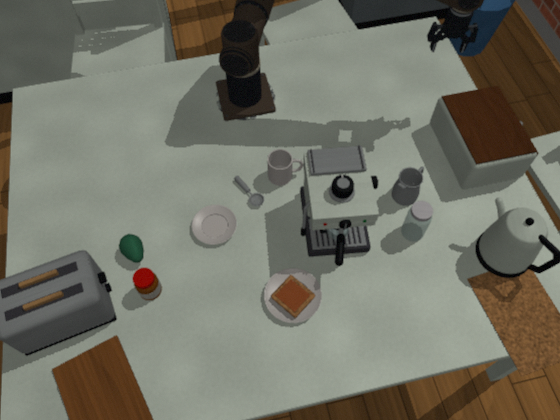

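View pics/top0.png

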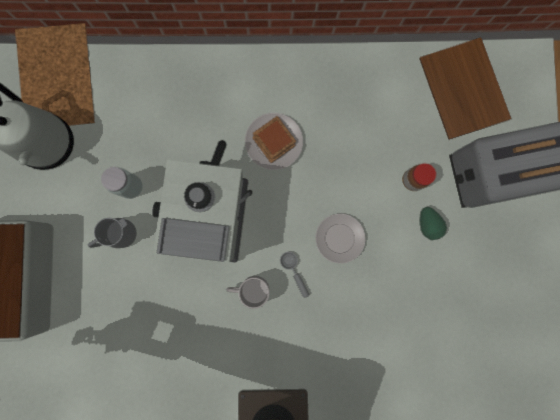

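```bash
cat > h.py <<'E'
import numpy as np, cv2
from plant import telemetry, optics, order, ctrl
from scipy.spatial.transform import Rotation as R
def cal(n):
    c=optics.get_calibration(n)
    K=np.array([[c['fx'],0,c['cx']],[0,c['fy'],c['cy']],[0,0,1.]])
    return K,np.array([c['k1'],0,0,0,0.]),np.array(c['rvec']),np.array(c['tvec'])
def proj(n,P):
    K,d,r,t=cal(n)
    return cv2.projectPoints(np.atleast_2d(np.array(P,float)),r,t,K,d)[0].reshape(-1,2)
def ray(n,uv):
    K,d,r,t=cal(n)
    u=cv2.undistortPointsIter(np.array(uv,float).reshape(-1,1,2),K,d,None,None,(3,50,1e-9)).reshape(-1,2)
    Rm=cv2.Rodrigues(r)[0]
    C=-Rm.T@t
    D=(Rm.T@np.c_[u,np.ones(len(u))].T).T
    return C,D
def onz(n,uv,z):
    C,D=ray(n,uv); s=(z-C[2])/D[:,2]
    return C+D*s[:,None]
def snap(n,name,crop=None,scale=1):
    im=cv2.cvtColor(optics.read_camera(n),cv2.COLOR_RGB2BGR)
    cv2.imwrite(f"pics/{name}_full.png",im)
    if crop:
        x0,y0,x1,y1=crop; im=im[y0:y1,x0:x1]
    if scale!=1: im=cv2.resize(im,None,fx=scale,fy=scale,interpolation=cv2.INTER_CUBIC)
    cv2.imwrite(f"pics/{name}.png",im)
def q2m(q): return R.from_quat(q).as_matrix()
E
python3 - <<'E'
from h import *
for n in ("scene","top"):
    print(n,ray(n,[[280,210]])[0],proj(n,[[0,0,0],[.177,.651,.245],[.5,0,0]]))
print("top cap",onz("top",[[197,195]],.27), "saucer",onz("top",[[341,237]],.01))
print("scene cap",onz("scene",[[343,187]],.27), "saucer",onz("scene",[[214,226]],.01))
print(q2m(telemetry.get_state()['tcp_rot']))
im=cv2.imread("pics/top0.png"); cv2.imwrite("pics/topc.png",cv2.resize(im[130:310,80:320],None,fx=3.3,fy=3.3,interpolation=cv2.INTER_CUBIC))
im=cv2.imread("pics/scene0.png"); cv2.imwrite("pics/scenec.png",cv2.resize(im[130:280,180:420],None,fx=3.3,fy=3.3,interpolation=cv2.INTER_CUBIC))
E
```

```text
scene [ 1.32140686 -0.16707241  1.45670629] [[245.27718619  96.62678036]
 [446.83510788  49.56218293]
 [275.22300607 210.34775947]]
top [ 4.77700009e-01 -1.05161445e-03  1.29408497e+00] [[272.4295352  425.1854405 ]
 [-25.46590405 395.07789149]
 [269.71071222 243.35023401]]
top cap [[0.6091921  0.16527526 0.27      ]] saucer [[ 0.51471731 -0.20530755  0.01      ]]
scene cap [[0.62339546 0.16326297 0.27      ]] saucer [[ 0.51682986 -0.20226523  0.01      ]]
[[-8.53764339e-04  2.62680625e-01  9.64882459e-01]
 [-1.99919541e-03  9.64880434e-01 -2.62681843e-01]
 [-9.99997637e-01 -2.15325698e-03 -2.98630606e-04]]
```

View pics/topc.png

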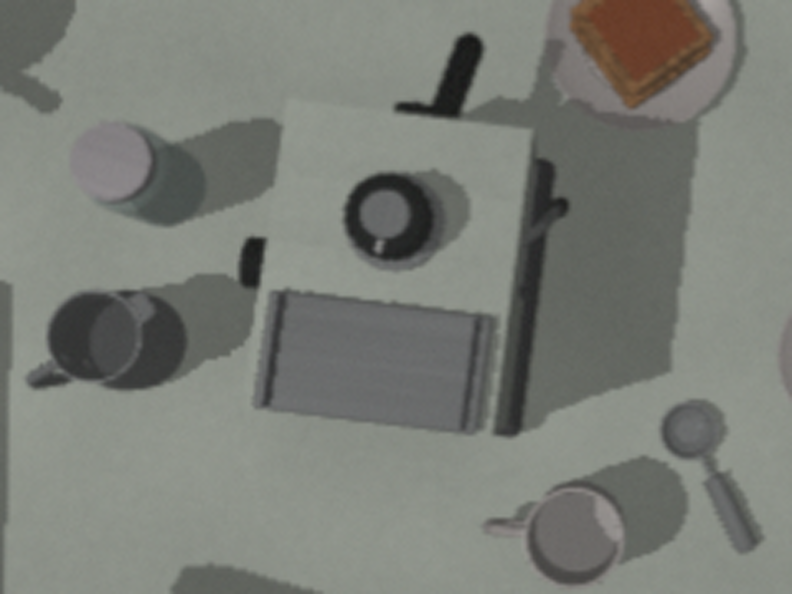

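View pics/scenec.png

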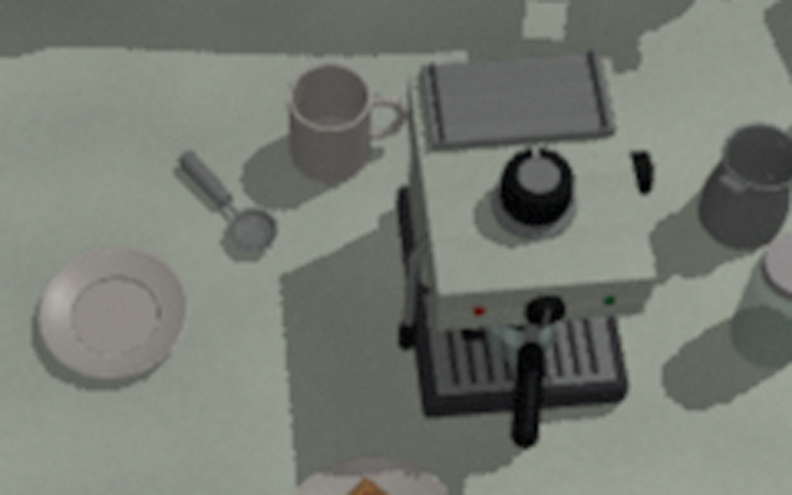

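Run:
```python
from h import *
from scipy.optimize import least_squares
res={}
for n,(x0,y0,x1,y1) in (("top",(175,175,225,225)),("scene",(320,160,375,215))):
    im=cv2.imread(f"pics/{n}0.png"); g=cv2.cvtColor(im,cv2.COLOR_BGR2GRAY)[y0:y1,x0:x1]
    S=8
    G=cv2.resize(g,None,fx=S,fy=S,interpolation=cv2.INTER_CUBIC)
    # black knob: 
    B=(G<62).astype(np.uint8)
    nn,lab,st,ce=cv2.connectedComponentsWithStats(B)
    i=1+np.argmax(st[1:,4]); M=(lab==i).astype(np.uint8)
    cs,hi=cv2.findContours(M,cv2.RETR_CCOMP,cv2.CHAIN_APPROX_NONE)
    for c,h in zip(cs,hi[0]):
        if len(c)>60:
            e=cv2.fitEllipse(c)
            cx,cy=(np.array(e[0])+.5)/S-.5+np.array([x0,y0])
            print(n,"outer" if h[3]<0 else "inner",len(c),(round(cx,2),round(cy,2)),np.array(e[1])/S,e[2])
            z=.272
            print(onz(n,[[cx,cy]],z))
    V=cv2.cvtColor(G,cv2.COLOR_GRAY2BGR); cv2.drawContours(V,cs,-1,(0,0,255),1)
    cv2.imwrite(f"pics/k_{n}.png",V)
```

```text
top outer 1016 (np.float64(197.89), np.float64(195.36)) [23.73251724 25.49778175] 113.8025131225586
[[0.6080766  0.16292684 0.272     ]]
scene outer 792 (np.float64(341.82), np.float64(187.18)) [21.43124771 23.57018852] 20.506399154663086
[[0.62440307 0.15945957 0.272     ]]
```

Run:
```python
import cv2,numpy as np
a=cv2.imread("pics/k_top.png");b=cv2.imread("pics/k_scene.png")
b=cv2.resize(b,(400,400)); cv2.imwrite("pics/k.png",np.hstack([a,b]))
```

```text
(no output)
```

View pics/k.png

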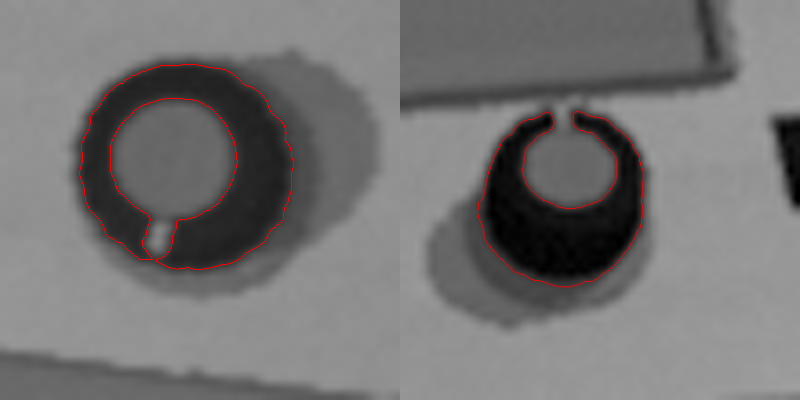

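Run:
```python
from h import *
from scipy.optimize import least_squares
pts={}
for n,(x0,y0,x1,y1),c0 in (("top",(175,175,225,225),(196.7,194.5)),("scene",(320,160,375,215),(343.3,183.0))):
    im=cv2.imread(f"pics/{n}0.png"); g=cv2.cvtColor(im,cv2.COLOR_BGR2GRAY).astype(np.float32)
    P=[]
    for a in np.arange(0,360,5):
        r=np.arange(3,13,.1); u=c0[0]+r*np.cos(np.radians(a)); v=c0[1]+r*np.sin(np.radians(a))
        p=cv2.remap(g,u.astype(np.float32)[None],v.astype(np.float32)[None],cv2.INTER_CUBIC)[0]
        hi=p[:20].mean(); 
        k=np.where((p[:-1]>=hi*.62)&(p[1:]<hi*.62))[0]
        if len(k): P.append((u[k[0]],v[k[0]]))
    pts[n]=np.array(P)
    print(n,len(P))
def circ(n,p,r,z=.272):
    t=np.linspace(0,2*np.pi,73)
    return proj(n,np.c_[p[0]+r*np.cos(t),p[1]+r*np.sin(t),np.full_like(t,z)])
def fit(names,z=None):
    def f(q):
        out=[]
        for n in names:
            zz=z if z is not None else q[3]
            X=onz(n,pts[n],zz); out.append(np.hypot(X[:,0]-q[0],X[:,1]-q[1])-q[2])
        return np.concatenate(out)
    q0=[.61,.165,.018]+([.272] if z is None else [])
    return least_squares(f,q0,loss='soft_l1',f_scale=.001)
for z in (.272,.2735):
    for nm in (["top"],["scene"],["top","scene"]):
        s=fit(nm,z); print(z,nm,s.x.round(4),np.abs(s.fun).mean().round(5))
s=fit(["top","scene"]); print(s.x)
```

```text
top 72
scene 68
0.272 ['top'] [0.6103 0.1669 0.0175] 0.00071
0.272 ['scene'] [0.6109 0.1663 0.0173] 0.00026
0.272 ['top', 'scene'] [0.6106 0.1666 0.0174] 0.00059
0.2735 ['top'] [0.6101 0.1666 0.0175] 0.00071
0.2735 ['scene'] [0.6118 0.1659 0.0172] 0.00026
0.2735 ['top', 'scene'] [0.6109 0.1663 0.0174] 0.00087
[0.6103899  0.16680686 0.01742132 0.27108838]
```

Run:
```python
from h import *
from scipy.optimize import least_squares
im=cv2.imread("pics/top0.png"); 
cv2.imwrite("pics/sau.png",np.hstack([cv2.resize(im[205:270,305:375],(560,520),interpolation=cv2.INTER_CUBIC)]))
im2=cv2.imread("pics/scene0.png")
cv2.imwrite("pics/sau2.png",cv2.resize(im2[195:255,180:250],(560,480),interpolation=cv2.INTER_CUBIC))
def circ(n,x,y,r,z):
    t=np.linspace(0,2*np.pi,73); return proj(n,np.c_[x+r*np.cos(t),y+r*np.sin(t),np.full_like(t,z)])
pts={}
for n,c0 in (("top",(341,237)),("scene",(214,226))):
    I=cv2.imread(f"pics/{n}0.png").astype(np.float32)
    # reddish-white saucer vs greenish table: use R-G
    d=I[:,:,2]-I[:,:,1]; d=cv2.GaussianBlur(d,(0,0),.7)
    g=cv2.GaussianBlur(cv2.cvtColor(I.astype(np.uint8),cv2.COLOR_BGR2GRAY).astype(np.float32),(0,0),.5)
    print(n,"centre R-G",d[c0[1],c0[0]],"table",d[c0[1]+35,c0[0]+20])
    P=[]
    th=(d[c0[1],c0[0]]+d[c0[1]+35,c0[0]+20])/2
    for a in np.arange(0,360,4):
        r=np.arange(15,34,.1); u=(c0[0]+r*np.cos(np.radians(a))).astype(np.float32)[None]; v=(c0[1]+r*np.sin(np.radians(a))).astype(np.float32)[None]
        p=cv2.remap(d,u,v,cv2.INTER_LINEAR)[0]
        k=np.where((p[:-1]>=th)&(p[1:]<th))[0]
        if len(k): P.append((u[0,k[-1]],v[0,k[-1]]))
    pts[n]=np.array(P); print(len(P))
for n in pts:
  for z in (.018,.014):
    X=onz(n,pts[n],z)
    f=lambda q: np.hypot(X[:,0]-q[0],X[:,1]-q[1])-q[2]
    s=least_squares(f,[.515,-.205,.07],loss='soft_l1',f_scale=.001); print(n,z,s.x.round(4),np.abs(s.fun).mean().round(5))
# machine top corners from top image
c=(np.array([[290,100],[532,128],[497,315],[478,433],[258,405],[272,290]])/3.3)+[80,130]
X=onz("top",c,.228); print(X.round(4)); d=X[0]-X[1]; print("yaw of front edge",np.degrees(np.arctan2(d[1],d[0])))
X=onz("top",c,.24); d=X[4]-X[3]; print("deck back edge yaw",np.degrees(np.arctan2(d[1],d[0])),X[3:5])
```

```text
top centre R-G 4.3639565 table -4.408811
90
scene centre R-G 5.1110225 table -6.23174
90
top 0.018 [ 0.5121 -0.2013  0.071 ] 0.00033
top 0.014 [ 0.5122 -0.2019  0.0712] 0.00033
scene 0.018 [ 0.5134 -0.2016  0.0709] 0.00042
scene 0.014 [ 0.5111 -0.2017  0.071 ] 0.00042
[[0.6996 0.2415 0.228 ]
 [0.6768 0.0658 0.228 ]
 [0.5402 0.0924 0.228 ]
 [0.4557 0.1066 0.228 ]
 [0.4787 0.2632 0.228 ]
 [0.561  0.2538 0.228 ]]
yaw of front edge 82.59381584038599
deck back edge yaw 81.6716560665953 [[0.45599291 0.10539407 0.24      ]
 [0.47865161 0.26017773 0.24      ]]
```

View pics/sau.png

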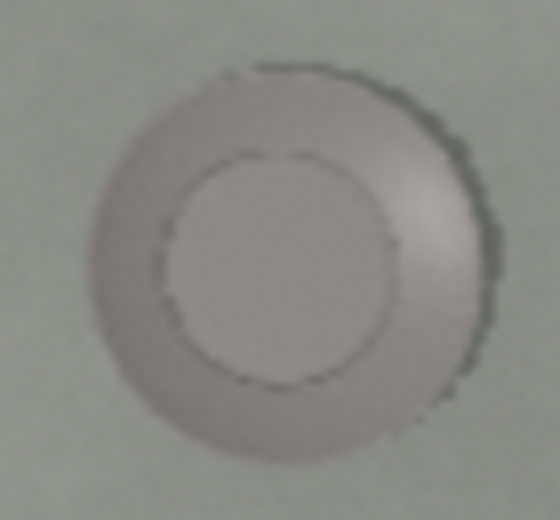

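```bash
cat >> h.py <<'E'
CAP=np.array([.6106,.1666]); SAU=np.array([.5127,-.2015])
def Rdown(yaw_deg):
    a=np.radians(yaw_deg); x=np.array([0,0,-1.]); y=np.array([np.cos(a),np.sin(a),0]); return np.c_[x,y,np.cross(x,y)]
def delta(pos,yaw=None,v=True):
    s=telemetry.get_state(); Rm=q2m(s['tcp_rot'])
    yawc=np.degrees(np.arctan2(Rm[1,1],Rm[0,1]))
    d=Rm.T@(np.array(pos)-s['eef_pos'])
    w=np.degrees(R.from_matrix(Rm.T@Rdown(yawc if yaw is None else yaw)).as_rotvec())
    if v:
        print("t",round(s['time'],2),"pos",s['eef_pos'].round(4),"yaw",yawc.round(2),"tilt",np.degrees(np.arccos(-Rm[2,0])).round(2),"open",round(s['opening'],3),"F",s['contact_force'].round(1),"T",s['wrist_torque'].round(2),"q",s['qpos'].round(3))
        print("d",d.round(4),"w",w.round(2),"rows>=",np.linalg.norm(d)/.04)
    return d,w
E
python3 - <<'E'
from h import *
d,w=delta([.6106,.1666,.36],82.5)
E
```

```text
t 0.1 pos [0.1771 0.6508 0.2441] yaw 74.77 tilt 0.12 open 1.002 F [ 0.5 -0.  -0.3] T [-0.05  0.02  0.  ] q [ 1.155  0.287  1.578 -0.     1.279 -0.15 ]
d [-0.1153 -0.3536  0.5455] w [-7.73 -0.03  0.12] rows>= 16.50454093014407
```

>>> send_rows --targets '[{"dx": -0.04,"hand": 1},{"dx": -0.04},{"dx": -0.04}]' --force 30

```text
invalid input at $.targets[0]: expected keys wx, wy, wz, dx, dy, dz, hand
```

>>> send_rows --targets '[{"wx": 0,"wy": 0,"wz": 0,"dx": -0.04,"dy": 0,"dz": 0,"hand": 1},{"wx": 0,"wy": 0,"wz": 0,"dx": -0.04,"dy": 0,"dz": 0,"hand": 1},{"wx": 0,"wy": 0,"wz": 0,"dx": -0.04,"dy": 0,"dz": 0,"hand": 1}]' --force 30

```text
time: 0.35
eef_pos: [0.1751, 0.6462, 0.3489]
tcp_rot: [0.082, 0.704, -0.106, 0.697]
contact_force: [0.8, -0.0, -0.7]
opening: 0.999
```

Run:
```python
from h import *
d,w=delta([.6106,.1666,.36],82.5)
```

```text
t 0.35 pos [0.1751 0.6462 0.3489] yaw 74.77 tilt 2.0 open 0.999 F [ 0.8 -0.  -0.7] T [ 0.02 -0.05  0.01] q [ 1.155  0.237  1.45   0.     1.489 -0.15 ]
d [-0.0019 -0.3486  0.5462] w [-7.74 -0.43  1.95] rows>= 16.197874507770692
```

>>> send_rows --targets '[{"wx": -0.5,"wy": 0,"wz": 1,"dx": 0,"dy": -0.021,"dz": 0.033,"hand": 1},{"wx": -0.5,"wy": 0,"wz": 1,"dx": 0,"dy": -0.021,"dz": 0.033,"hand": 1},{"wx": -0.5,"wy": 0,"wz": 0,"dx": 0,"dy": -0.021,"dz": 0.033,"hand": 1},{"wx": -0.5,"wy": 0,"wz": 0,"dx": 0,"dy": -0.021,"dz": 0.033,"hand": 1},{"wx": -0.5,"wy": 0,"wz": 0,"dx": 0,"dy": -0.021,"dz": 0.033,"hand": 1},{"wx": -0.5,"wy": 0,"wz": 0,"dx": 0,"dy": -0.021,"dz": 0.033,"hand": 1}]'

```text
time: 0.85
eef_pos: [0.338, 0.4788, 0.3598]
tcp_rot: [0.078, 0.703, -0.061, 0.704]
contact_force: [0.6, 0.2, 0.2]
opening: 0.998
```

Run:
```python
from h import *
d,w=delta([.6106,.1666,.36],82.5)
```

```text
t 0.85 pos [0.338  0.4788 0.3598] yaw 78.74 tilt 1.37 open 0.998 F [0.6 0.2 0.2] T [ 0.01  0.03 -0.01] q [ 0.777  0.014  1.675  0.015  1.433 -0.599]
d [-0.0067 -0.253   0.3283] w [-3.75 -0.04 -1.37] rows>= 10.362289201641582
```

>>> send_rows --targets '[{"wx": -0.5,"wy": 0,"wz": -0.5,"dx": 0,"dy": -0.024,"dz": 0.031,"hand": 1},{"wx": -0.5,"wy": 0,"wz": -0.5,"dx": 0,"dy": -0.024,"dz": 0.031,"hand": 1},{"wx": -0.5,"wy": 0,"wz": 0,"dx": 0,"dy": -0.024,"dz": 0.031,"hand": 1},{"wx": -0.5,"wy": 0,"wz": 0,"dx": 0,"dy": -0.024,"dz": 0.031,"hand": 1},{"wx": -0.5,"wy": 0,"wz": 0,"dx": 0,"dy": -0.024,"dz": 0.031,"hand": 1},{"wx": -0.5,"wy": 0,"wz": 0,"dx": 0,"dy": -0.024,"dz": 0.031,"hand": 1},{"wx": 0,"wy": 0,"wz": 0,"dx": 0,"dy": -0.024,"dz": 0.031,"hand": 1}]'

```text
time: 1.43
eef_pos: [0.529, 0.2646, 0.3542]
tcp_rot: [0.051, 0.707, -0.048, 0.704]
contact_force: [-0.5, 0.9, 0.0]
opening: 1.001
```

Run:
```python
from h import *
d,w=delta([.6106,.1666,.36],82.5)
```

```text
t 1.43 pos [0.529  0.2646 0.3542] yaw 81.98 tilt 0.35 open 1.001 F [-0.5  0.9  0. ] T [ 0.    0.01 -0.03] q [ 0.29   0.041  1.657  0.005  1.446 -1.141]
d [-0.0065 -0.0857  0.0944] w [-0.52 -0.3  -0.19] rows>= 3.192251274734976
```

>>> send_rows --targets '[{"wx": 0,"wy": 0,"wz": 0,"dx": 0,"dy": -0.024,"dz": 0.027,"hand": 1},{"wx": 0,"wy": 0,"wz": 0,"dx": 0,"dy": -0.022,"dz": 0.025,"hand": 1},{"wx": 0,"wy": 0,"wz": 0,"dx": 0,"dy": -0.012,"dz": 0.013,"hand": 1},{"wx": 0,"wy": 0,"wz": 0,"dx": 0,"dy": 0,"dz": 0,"hand": 1}]'

```text
time: 1.77
eef_pos: [0.5909, 0.1874, 0.3498]
tcp_rot: [0.053, 0.708, -0.052, 0.702]
contact_force: [0.9, -0.3, 0.1]
opening: 1.001
```

Run:
```python
from h import *
d,w=delta([.6106,.1666,.34],82.5)
```

```text
t 1.77 pos [0.5909 0.1874 0.3498] yaw 81.47 tilt 0.51 open 1.001 F [ 0.9 -0.3  0.1] T [ 0.   -0.02 -0.05] q [ 0.143  0.11   1.592  0.002  1.448 -1.279]
d [ 0.0096 -0.0176  0.0226] w [-1.03 -0.51  0.02] rows>= 0.7559324293584427
```

>>> send_rows --targets '[{"wx": -0.5,"wy": -0.3,"wz": 0,"dx": 0.005,"dy": -0.01,"dz": 0.013,"hand": 1},{"wx": -0.5,"wy": -0.2,"wz": 0,"dx": 0.005,"dy": -0.007,"dz": 0.009,"hand": 1},{"wx": 0,"wy": 0,"wz": 0,"dx": 0,"dy": 0,"dz": 0,"hand": 1},{"wx": 0,"wy": 0,"wz": 0,"dx": 0,"dy": 0,"dz": 0,"hand": 1}]'

```text
time: 2.1
eef_pos: [0.6097, 0.167, 0.3369]
tcp_rot: [0.047, 0.707, -0.046, 0.704]
contact_force: [-0.8, -0.2, -0.1]
opening: 0.996
```

Run:
```python
from h import *
d,w=delta([.6106,.1666,.32],82.5)
snap("top","t1",(140,150,260,270),5)
snap("scene","s1",(270,90,430,230),4)
```

```text
t 2.1 pos [0.6097 0.167  0.3369] yaw 82.43 tilt 0.29 open 0.996 F [-0.8 -0.2 -0.1] T [-0.03  0.02  0.02] q [ 0.107  0.141  1.581  0.002  1.424 -1.332]
d [ 0.0169 -0.0003  0.0011] w [-0.07 -0.29 -0.02] rows>= 0.42216290183122357
```

View pics/t1.png

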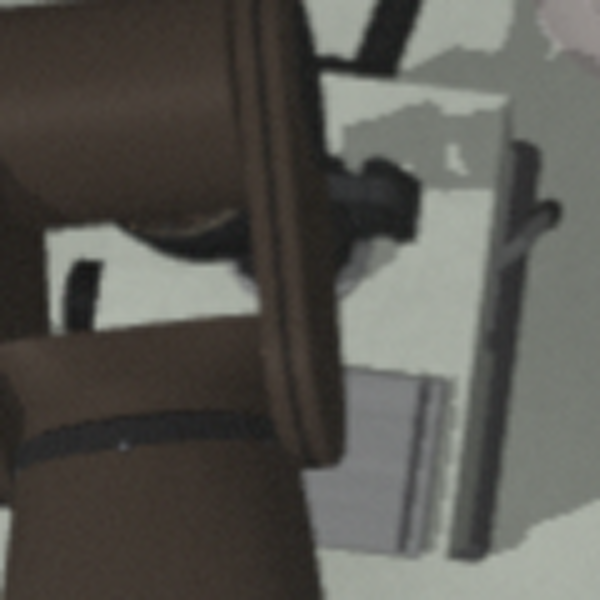

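View pics/s1.png

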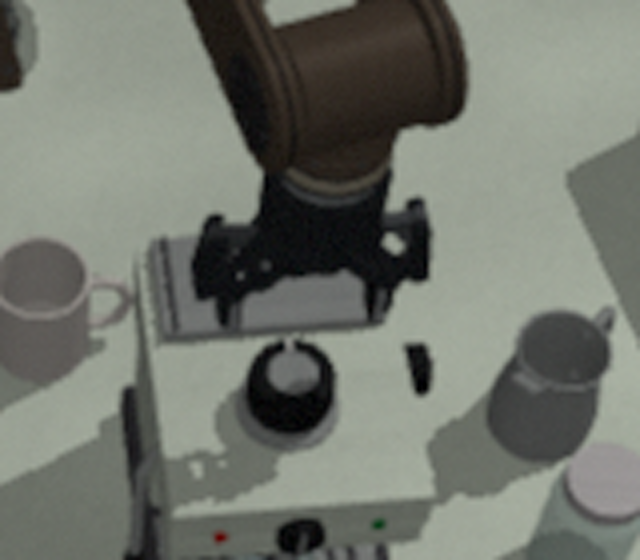

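>>> send_rows --targets '[{"wx": 6,"wy": 0,"wz": 0,"dx": 0.005,"dy": 0,"dz": 0,"hand": 1},{"wx": 6,"wy": 0,"wz": 0,"dx": 0.005,"dy": 0,"dz": 0,"hand": 1},{"wx": 6,"wy": 0,"wz": 0,"dx": 0.005,"dy": 0,"dz": 0,"hand": 1},{"wx": 4,"wy": 0,"wz": 0,"dx": 0.005,"dy": 0,"dz": 0,"hand": 1},{"wx": 0,"wy": 0,"wz": 0,"dx": 0,"dy": 0,"dz": 0,"hand": 1},{"wx": 0,"wy": 0,"wz": 0,"dx": 0,"dy": 0,"dz": 0,"hand": 1}]'

```text
time: 2.7
eef_pos: [0.6063, 0.1742, 0.32]
tcp_rot: [0.184, 0.684, -0.182, 0.682]
contact_force: [0.5, 0.9, 0.6]
opening: 1.0
```

Run:
```python
from h import *
d,w=delta([.6106,.1666,.249],60)
```

```text
t 2.7 pos [0.6063 0.1742 0.32  ] yaw 59.99 tilt 0.19 open 1.0 F [0.5 0.9 0.6] T [-0.02 -0.03 -0.  ] q [ 0.118  0.143  1.609  0.003  1.39  -0.93 ]
d [ 0.071  -0.0045  0.0077] w [-0.01 -0.14 -0.13] rows>= 1.7885233787329546
```

>>> send_rows --targets '[{"wx": 0,"wy": 0,"wz": 0,"dx": 0.007,"dy": -0.0045,"dz": 0.0077,"hand": 1},{"wx": 0,"wy": 0,"wz": 0,"dx": 0.007,"dy": 0,"dz": 0,"hand": 1},{"wx": 0,"wy": 0,"wz": 0,"dx": 0,"dy": 0,"dz": 0,"hand": 1},{"wx": 0,"wy": 0,"wz": 0,"dx": 0,"dy": 0,"dz": 0,"hand": 1}]'

```text
time: 3.03
eef_pos: [0.6108, 0.1671, 0.3064]
tcp_rot: [0.182, 0.683, -0.179, 0.684]
contact_force: [0.8, -0.1, 1.0]
opening: 1.0
```

Run:
```python
from h import *
d,w=delta([.6106,.1666,.249],60)
```

```text
t 3.03 pos [0.6108 0.1671 0.3064] yaw 60.36 tilt 0.23 open 1.0 F [ 0.8 -0.1  1. ] T [-0.01  0.01 -0.04] q [ 0.106  0.155  1.621  0.004  1.365 -0.949]
d [ 0.0574 -0.0008  0.0001] w [ 0.36 -0.03 -0.22] rows>= 1.4339958804034125
```

>>> send_rows --targets '[{"wx": 0,"wy": 0,"wz": 0,"dx": 0.01,"dy": 0,"dz": 0,"hand": 1},{"wx": 0,"wy": 0,"wz": 0,"dx": 0.01,"dy": 0,"dz": 0,"hand": 1},{"wx": 0,"wy": 0,"wz": 0,"dx": 0.01,"dy": 0,"dz": 0,"hand": 1},{"wx": 0,"wy": 0,"wz": 0,"dx": 0,"dy": 0,"dz": 0,"hand": 1},{"wx": 0,"wy": 0,"wz": 0,"dx": 0,"dy": 0,"dz": 0,"hand": 1}]'

```text
time: 3.45
eef_pos: [0.6106, 0.1669, 0.2722]
tcp_rot: [0.182, 0.684, -0.18, 0.683]
contact_force: [-1.1, 0.3, -0.3]
opening: 0.999
```

Run:
```python
from h import *
d,w=delta([.6106,.1666,.249],60)
snap("scene","s2",(300,130,400,220),6)
```

```text
t 3.45 pos [0.6106 0.1669 0.2722] yaw 60.38 tilt 0.21 open 0.999 F [-1.1  0.3 -0.3] T [0.04 0.01 0.02] q [ 0.105  0.175  1.659  0.004  1.307 -0.949]
d [ 0.0232 -0.0003  0.0002] w [ 0.38 -0.11 -0.18] rows>= 0.5804757202020275
```

View pics/s2.png

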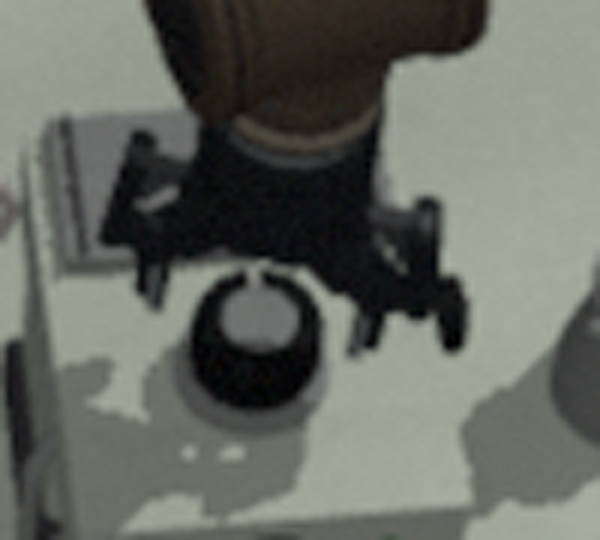

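>>> send_rows --targets '[{"wx": 0,"wy": 0,"wz": 0,"dx": 0.008,"dy": 0,"dz": 0,"hand": 1},{"wx": 0,"wy": 0,"wz": 0,"dx": 0.007,"dy": 0,"dz": 0,"hand": 1},{"wx": 0,"wy": 0,"wz": 0,"dx": 0.003,"dy": 0,"dz": 0,"hand": 1},{"wx": 0,"wy": 0,"wz": 0,"dx": 0,"dy": 0,"dz": 0,"hand": 1},{"wx": 0,"wy": 0,"wz": 0,"dx": 0,"dy": 0,"dz": 0,"hand": 1}]'

```text
time: 3.92
eef_pos: [0.6106, 0.167, 0.2524]
tcp_rot: [0.182, 0.684, -0.179, 0.683]
contact_force: [0.5, -0.2, 1.1]
opening: 0.998
```

Run:
```python
from h import *
d,w=delta([.6106,.1666,.251],60)
```

```text
t 3.92 pos [0.6106 0.167  0.2524] yaw 60.38 tilt 0.21 open 0.998 F [ 0.5 -0.2  1.1] T [-0.02 -0.02  0.01] q [ 0.106  0.19   1.679  0.004  1.273 -0.949]
d [ 0.0014 -0.0004  0.0002] w [ 0.38 -0.11 -0.18] rows>= 0.036010441504321804
```

Centred and at height. Closing gently and watching the force for any off-centre push.

>>> send_rows --targets '[{"wx": 0,"wy": 0,"wz": 0,"dx": 0.001,"dy": 0,"dz": 0,"hand": 0.75},{"wx": 0,"wy": 0,"wz": 0,"dx": 0,"dy": 0,"dz": 0,"hand": 0.75},{"wx": 0,"wy": 0,"wz": 0,"dx": 0,"dy": 0,"dz": 0,"hand": 0.65},{"wx": 0,"wy": 0,"wz": 0,"dx": 0,"dy": 0,"dz": 0,"hand": 0.6},{"wx": 0,"wy": 0,"wz": 0,"dx": 0,"dy": 0,"dz": 0,"hand": 0.6}]' --force 28

```text
time: 4.33
eef_pos: [0.6111, 0.1671, 0.2524]
tcp_rot: [0.182, 0.683, -0.179, 0.684]
contact_force: [-0.3, 0.5, -1.2]
opening: 0.671
```

Run:
```python
from h import *
d,w=delta([.6106,.1666,.251],60)
snap("scene","s3",(300,130,400,220),6)
```

```text
t 4.33 pos [0.6111 0.1671 0.2524] yaw 60.39 tilt 0.24 open 0.671 F [-0.3  0.5 -1.2] T [-0.02 -0.01 -0.03] q [ 0.106  0.19   1.679  0.004  1.271 -0.95 ]
d [ 0.0014 -0.0007 -0.0002] w [ 0.39 -0.03 -0.24] rows>= 0.03827188420010103
```

View pics/s3.png

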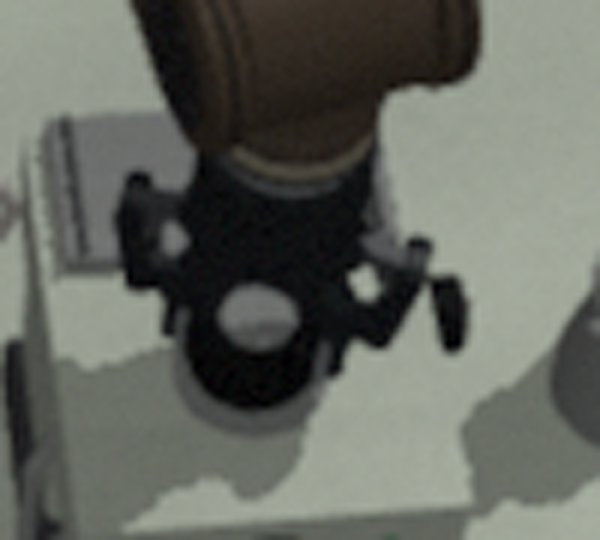

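>>> send_rows --targets '[{"wx": 0,"wy": 0,"wz": 0,"dx": 0,"dy": 0,"dz": 0,"hand": 0},{"wx": 0,"wy": 0,"wz": 0,"dx": 0,"dy": 0,"dz": 0,"hand": 0},{"wx": 0,"wy": 0,"wz": 0,"dx": 0,"dy": 0,"dz": 0,"hand": 0}]' --force 28

```text
time: 4.63
eef_pos: [0.6109, 0.1671, 0.252]
tcp_rot: [0.182, 0.684, -0.179, 0.684]
contact_force: [1.3, 0.8, -0.6]
opening: 0.671
```

Run:
```python
from h import *
d,w=delta([.6111,.1671,.2524],60)
```

```text
t 4.63 pos [0.6109 0.1671 0.252 ] yaw 60.39 tilt 0.22 open 0.671 F [ 1.3  0.8 -0.6] T [-0.02  0.02 -0.01] q [ 0.106  0.19   1.679  0.004  1.271 -0.95 ]
d [-0.0004  0.0001  0.0002] w [ 0.39 -0.05 -0.22] rows>= 0.010822638671098598
```

>>> send_rows --targets '[{"wx": 3,"wy": 0,"wz": 0,"dx": 0,"dy": 0,"dz": 0,"hand": 0},{"wx": 3,"wy": 0,"wz": 0,"dx": 0,"dy": 0,"dz": 0,"hand": 0}]'

```text
time: 4.8
eef_pos: [0.6114, 0.1677, 0.2521]
tcp_rot: [0.219, 0.673, -0.215, 0.673]
contact_force: [1.2, 0.2, -0.8]
opening: 0.669
```

Run:
```python
from h import *
d,w=delta([.6111,.1671,.2524],60)
```

```text
t 4.8 pos [0.6114 0.1677 0.2521] yaw 54.23 tilt 0.36 open 0.669 F [ 1.2  0.2 -0.8] T [ 0.11 -0.09  0.59] q [ 0.106  0.19   1.679  0.005  1.269 -0.842]
d [-0.0003 -0.0006  0.0001] w [-5.77 -0.02 -0.36] rows>= 0.017725187203641742
```

>>> send_rows --targets '[{"wx": 3,"wy": 0,"wz": 0,"dx": 0,"dy": 0,"dz": 0,"hand": 0}]'

```text
time: 4.88
eef_pos: [0.6118, 0.1674, 0.2521]
tcp_rot: [0.236, 0.666, -0.232, 0.668]
contact_force: [-2.5, 0.7, -0.8]
opening: 0.671
```

Run:
```python
from h import *
d,w=delta([.6111,.1671,.2524],60)
```

```text
t 4.88 pos [0.6118 0.1674 0.2521] yaw 51.37 tilt 0.33 open 0.671 F [-2.5  0.7 -0.8] T [0.24 0.61 1.22] q [ 0.106  0.19   1.679  0.003  1.268 -0.792]
d [-0.0003 -0.0006 -0.0003] w [-8.63  0.09 -0.32] rows>= 0.020034659784076574
```

>>> send_rows --targets '[{"wx": 2,"wy": 0,"wz": 0,"dx": 0,"dy": 0,"dz": 0,"hand": 0}]'

```text
time: 4.97
eef_pos: [0.6112, 0.1679, 0.2521]
tcp_rot: [0.246, 0.663, -0.243, 0.664]
contact_force: [-3.4, 2.4, 1.0]
opening: 0.672
```

Run:
```python
from h import *
d,w=delta([.6111,.1671,.2524],60)
snap("scene","s4",(300,130,400,220),6)
```

```text
t 4.97 pos [0.6112 0.1679 0.2521] yaw 49.55 tilt 0.26 open 0.672 F [-3.4  2.4  1. ] T [0.53 0.7  1.13] q [ 0.107  0.19   1.679  0.004  1.27  -0.759]
d [-0.0003 -0.0006  0.0004] w [-10.45  -0.    -0.26] rows>= 0.020622188841904022
```

View pics/s4.png

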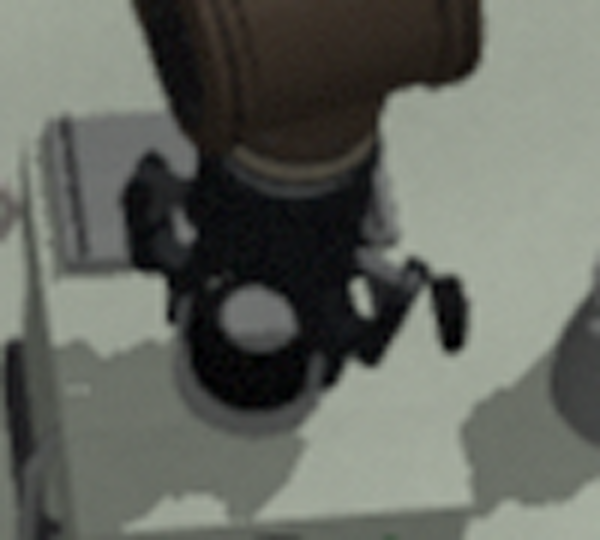

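>>> send_rows --targets '[{"wx": -3,"wy": 0,"wz": 0,"dx": 0,"dy": 0,"dz": 0,"hand": 0},{"wx": -3,"wy": 0,"wz": 0,"dx": 0,"dy": 0,"dz": 0,"hand": 0},{"wx": -3,"wy": 0,"wz": 0,"dx": 0,"dy": 0,"dz": 0,"hand": 0},{"wx": -3,"wy": 0,"wz": 0,"dx": 0,"dy": 0,"dz": 0,"hand": 0}]'

```text
time: 5.35
eef_pos: [0.6106, 0.1682, 0.2521]
tcp_rot: [0.172, 0.686, -0.17, 0.686]
contact_force: [0.6, -0.3, -0.4]
opening: 0.669
```

Run:
```python
from h import *
d,w=delta([.6111,.1671,.2524],60)
```

```text
t 5.35 pos [0.6106 0.1682 0.2521] yaw 62.04 tilt 0.21 open 0.669 F [ 0.6 -0.3 -0.4] T [0.02 0.14 0.05] q [ 0.108  0.19   1.679  0.003  1.27  -0.976]
d [-0.0003 -0.0008  0.0009] w [ 2.04 -0.01 -0.21] rows>= 0.03161739057163497
```

>>> send_rows --targets '[{"wx": -4,"wy": 0,"wz": 0,"dx": 0,"dy": -0.0004,"dz": 0.0005,"hand": 0},{"wx": -4,"wy": 0,"wz": 0,"dx": 0,"dy": -0.0004,"dz": 0.0004,"hand": 0},{"wx": -4,"wy": 0,"wz": 0,"dx": 0,"dy": 0,"dz": 0,"hand": 0},{"wx": -4,"wy": 0,"wz": 0,"dx": 0,"dy": 0,"dz": 0,"hand": 0}]'

```text
time: 5.68
eef_pos: [0.6108, 0.1668, 0.252]
tcp_rot: [0.07, 0.704, -0.068, 0.704]
contact_force: [-0.8, -0.0, -0.4]
opening: 0.673
```

Run:
```python
from h import *
d,w=delta([.6109,.1671,.2524],60)
```

```text
t 5.68 pos [0.6108 0.1668 0.252 ] yaw 78.77 tilt 0.19 open 0.673 F [-0.8 -0.  -0.4] T [0.02 0.07 0.04] q [ 0.105  0.19   1.679  0.003  1.271 -1.27 ]
d [-0.0004  0.0003  0.    ] w [18.77 -0.03 -0.19] rows>= 0.012146032801123228
```

>>> send_rows --targets '[{"wx": -4,"wy": 0,"wz": 0,"dx": 0,"dy": 0,"dz": 0,"hand": 0},{"wx": -4,"wy": 0,"wz": 0,"dx": 0,"dy": 0,"dz": 0,"hand": 0},{"wx": -4,"wy": 0,"wz": 0,"dx": 0,"dy": 0,"dz": 0,"hand": 0},{"wx": -4,"wy": 0,"wz": 0,"dx": 0,"dy": 0,"dz": 0,"hand": 0},{"wx": -4,"wy": 0,"wz": 0,"dx": 0,"dy": 0,"dz": 0,"hand": 0},{"wx": -4,"wy": 0,"wz": 0,"dx": 0,"dy": 0,"dz": 0,"hand": 0}]'

```text
time: 6.18
eef_pos: [0.6107, 0.1659, 0.252]
tcp_rot: [-0.085, 0.702, 0.087, 0.702]
contact_force: [-0.5, -0.8, 0.7]
opening: 0.674
```

Run:
```python
from h import *
d,w=delta([.6109,.1669,.2524],60)
```

```text
t 6.18 pos [0.6107 0.1659 0.252 ] yaw 103.91 tilt 0.14 open 0.674 F [-0.5 -0.8  0.7] T [0.08 0.1  0.02] q [ 0.104  0.19   1.68   0.003  1.272 -1.71 ]
d [-0.0004  0.0009  0.0005] w [ 4.391e+01 -3.000e-02 -1.400e-01] rows>= 0.027640926860511998
```

>>> send_rows --targets '[{"wx": -3,"wy": 0,"wz": 0,"dx": 0,"dy": 0.0005,"dz": 0.0003,"hand": 0},{"wx": -3,"wy": 0,"wz": 0,"dx": 0,"dy": 0.0004,"dz": 0.0002,"hand": 0},{"wx": -3,"wy": 0,"wz": 0,"dx": 0,"dy": 0,"dz": 0,"hand": 0}]'

```text
time: 6.43
eef_pos: [0.6111, 0.1665, 0.2521]
tcp_rot: [-0.142, 0.692, 0.144, 0.693]
contact_force: [-0.3, 0.7, -1.4]
opening: 0.671
```

Run:
```python
from h import *
d,w=delta([.6109,.1669,.2524],60)
```

```text
t 6.43 pos [0.6111 0.1665 0.2521] yaw 113.37 tilt 0.13 open 0.671 F [-0.3  0.7 -1.4] T [ 0.05  0.04 -0.03] q [ 0.105  0.19   1.679  0.002  1.272 -1.874]
d [-0.0003  0.0004 -0.    ] w [ 5.337e+01  1.000e-02 -1.400e-01] rows>= 0.013667209348136318
```

>>> send_rows --targets '[{"wx": -3,"wy": 0,"wz": 0,"dx": 0,"dy": 0,"dz": 0,"hand": 0},{"wx": -3,"wy": 0,"wz": 0,"dx": 0,"dy": 0,"dz": 0,"hand": 0}]'

```text
time: 6.6
eef_pos: [0.6112, 0.1665, 0.2521]
tcp_rot: [-0.18, 0.683, 0.182, 0.684]
contact_force: [-0.1, 0.2, -0.4]
opening: 0.672
```

Run:
```python
from h import *
d,w=delta([.6109,.1669,.2524],60)
```

```text
t 6.6 pos [0.6112 0.1665 0.2521] yaw 119.65 tilt 0.16 open 0.672 F [-0.1  0.2 -0.4] T [-0.05  0.05 -0.01] q [ 0.105  0.191  1.679  0.003  1.272 -1.984]
d [-0.0003  0.0005 -0.    ] w [ 5.964e+01  3.000e-02 -1.700e-01] rows>= 0.014809870880199652
```

>>> send_rows --targets '[{"wx": -3,"wy": 0,"wz": 0,"dx": 0,"dy": 0,"dz": 0,"hand": 0},{"wx": -3,"wy": 0,"wz": 0,"dx": 0,"dy": 0,"dz": 0,"hand": 0}]'

```text
time: 6.77
eef_pos: [0.6104, 0.1667, 0.2521]
tcp_rot: [-0.216, 0.673, 0.219, 0.672]
contact_force: [-3.1, 0.8, 1.4]
opening: 0.67
```

Run:
```python
from h import *
d,w=delta([.6109,.1669,.2524],60)
```

```text
t 6.77 pos [0.6104 0.1667 0.2521] yaw 125.9 tilt 0.24 open 0.67 F [-3.1  0.8  1.4] T [ 0.09  0.63 -0.19] q [ 0.105  0.19   1.679  0.004  1.274 -2.094]
d [-0.0003 -0.0001  0.0005] w [65.9  -0.12 -0.23] rows>= 0.01544972939039836
```

>>> send_rows --targets '[{"wx": -3,"wy": 0,"wz": 0,"dx": 0,"dy": 0,"dz": 0,"hand": 0}]'

```text
time: 6.85
eef_pos: [0.6101, 0.1667, 0.2521]
tcp_rot: [-0.233, 0.667, 0.237, 0.666]
contact_force: [5.1, 2.9, -1.7]
opening: 0.668
```

Run:
```python
from h import *
d,w=delta([.6109,.1669,.2524],60)
```

```text
t 6.85 pos [0.6101 0.1667 0.2521] yaw 128.84 tilt 0.31 open 0.668 F [ 5.1  2.9 -1.7] T [ 0.4  -0.61 -1.01] q [ 0.105  0.19   1.679  0.005  1.275 -2.145]
d [-0.0003 -0.0003  0.0008] w [68.84 -0.18 -0.28] rows>= 0.021796014595462668
```

>>> send_rows --targets '[{"wx": -2,"wy": 0,"wz": 0,"dx": 0,"dy": 0,"dz": 0,"hand": 0}]'

```text
time: 6.93
eef_pos: [0.61, 0.1666, 0.2521]
tcp_rot: [-0.243, 0.664, 0.248, 0.662]
contact_force: [0.9, -0.0, -1.6]
opening: 0.671
```

Run:
```python
from h import *
d,w=delta([.6108,.1668,.2524])
```

```text
t 6.93 pos [0.61   0.1666 0.2521] yaw 130.65 tilt 0.37 open 0.671 F [ 0.9 -0.  -1.6] T [-0.15 -0.16 -1.39] q [ 0.104  0.19   1.679  0.006  1.276 -2.178]
d [-0.0003 -0.0003  0.0008] w [-0.    0.03 -0.37] rows>= 0.02249191857276126
```

>>> send_rows --targets '[{"wx": 0,"wy": 0,"wz": 0,"dx": 0,"dy": 0,"dz": 0.0005,"hand": 0},{"wx": 0,"wy": 0,"wz": 0,"dx": -0.003,"dy": 0,"dz": 0,"hand": 0},{"wx": 0,"wy": 0,"wz": 0,"dx": -0.004,"dy": 0,"dz": 0,"hand": 0}]'

```text
time: 7.18
eef_pos: [0.6098, 0.1664, 0.2524]
tcp_rot: [-0.239, 0.666, 0.245, 0.663]
contact_force: [7.2, 2.6, -17.4]
opening: 0.67
```

Run:
```python
from h import *
d,w=delta([.6108,.1668,.2524])
```

```text
t 7.18 pos [0.6098 0.1664 0.2524] yaw 130.04 tilt 0.57 open 0.67 F [  7.2   2.6 -17.4] T [ 0.16 -1.31 -0.79] q [ 0.103  0.191  1.678  0.008  1.279 -2.169]
d [-0.     -0.0003  0.001 ] w [ 0.   -0.04 -0.57] rows>= 0.02586321520506601
```

>>> send_rows --targets '[{"wx": 1.5,"wy": 0,"wz": -0.3,"dx": 0.0005,"dy": 0,"dz": 0.0005,"hand": 0}]'

```text
time: 7.27
eef_pos: [0.6102, 0.1667, 0.252]
tcp_rot: [-0.232, 0.669, 0.235, 0.666]
contact_force: [-6.5, -0.5, 12.5]
opening: 0.665
```

Run:
```python
from h import *
d,w=delta([.6108,.1668,.2524])
```

```text
t 7.27 pos [0.6102 0.1667 0.252 ] yaw 128.5 tilt 0.33 open 0.665 F [-6.5 -0.5 12.5] T [-0.13  0.91 -0.03] q [ 0.105  0.191  1.678  0.004  1.277 -2.139]
d [-0.0004 -0.0003  0.0006] w [ 0.   -0.1  -0.32] rows>= 0.018882302793419733
```

>>> send_rows --targets '[{"wx": 0,"wy": 0,"wz": 0,"dx": 0,"dy": 0,"dz": 0,"hand": 0}]'

```text
time: 7.35
eef_pos: [0.6101, 0.1666, 0.2521]
tcp_rot: [-0.232, 0.669, 0.235, 0.666]
contact_force: [0.0, -0.4, -3.0]
opening: 0.668
```

Run:
```python
from h import *
d,w=delta([.6108,.1668,.2524])
```

```text
t 7.35 pos [0.6101 0.1666 0.2521] yaw 128.52 tilt 0.34 open 0.668 F [ 0.  -0.4 -3. ] T [-0.04 -0.02 -0.23] q [ 0.105  0.191  1.678  0.003  1.278 -2.139]
d [-0.0003 -0.0003  0.0006] w [ 0.   -0.14 -0.31] rows>= 0.01871316124817993
```

>>> send_rows --targets '[{"wx": 0,"wy": 0,"wz": 0,"dx": -0.003,"dy": 0,"dz": 0,"hand": 0},{"wx": 0,"wy": 0,"wz": 0,"dx": -0.003,"dy": 0,"dz": 0,"hand": 0}]'

```text
time: 7.52
eef_pos: [0.6098, 0.1663, 0.255]
tcp_rot: [-0.232, 0.67, 0.235, 0.665]
contact_force: [3.2, -0.4, -6.4]
opening: 0.668
```

Run:
```python
from h import *
d,w=delta([.6108,.1668,.2524])
```

```text
t 7.52 pos [0.6098 0.1663 0.255 ] yaw 128.61 tilt 0.42 open 0.668 F [ 3.2 -0.4 -6.4] T [-0.13 -0.53 -0.19] q [ 1.050e-01  1.890e-01  1.674e+00  2.000e-03  1.285e+00 -2.140e+00]
d [ 0.0026 -0.0002  0.0011] w [ 0.   -0.27 -0.33] rows>= 0.07119814792712081
```

>>> send_rows --targets '[{"wx": 0,"wy": 0,"wz": -0.2,"dx": -0.004,"dy": 0,"dz": 0.0006,"hand": 0},{"wx": 0,"wy": 0,"wz": -0.1,"dx": -0.004,"dy": 0,"dz": 0.0004,"hand": 0},{"wx": 0,"wy": 0,"wz": 0,"dx": -0.004,"dy": 0,"dz": 0.0002,"hand": 0}]'

```text
time: 7.77
eef_pos: [0.6102, 0.1668, 0.2673]
tcp_rot: [-0.235, 0.67, 0.234, 0.664]
contact_force: [-0.8, -0.9, -2.1]
opening: 0.669
```

Run:
```python
from h import *
d,w=delta([.6108,.1668,.2524])
snap("scene","s5",(300,130,400,220),6)
```

```text
t 7.77 pos [0.6102 0.1668 0.2673] yaw 128.77 tilt 0.46 open 0.669 F [-0.8 -0.9 -2.1] T [-0.01  0.02  0.02] q [ 0.108  0.182  1.66  -0.003  1.307 -2.139]
d [ 0.0149 -0.0004  0.0005] w [ 0.   -0.45 -0.08] rows>= 0.3720057463379395
```

View pics/s5.png

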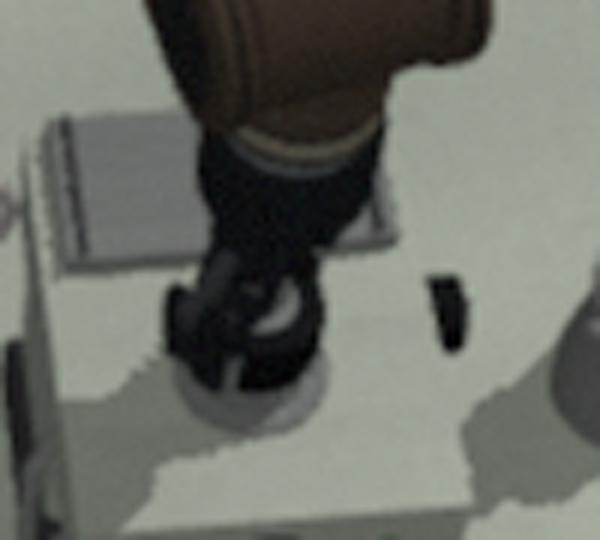

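>>> send_rows --targets '[{"wx": 0,"wy": -0.2,"wz": 0,"dx": -0.006,"dy": 0,"dz": 0,"hand": 0},{"wx": 0,"wy": -0.2,"wz": 0,"dx": -0.008,"dy": 0,"dz": 0,"hand": 0},{"wx": 0,"wy": 0,"wz": 0,"dx": -0.015,"dy": 0,"dz": 0,"hand": 0},{"wx": 0,"wy": 0,"wz": 0,"dx": -0.02,"dy": 0,"dz": 0,"hand": 0},{"wx": 0,"wy": 0,"wz": 0,"dx": -0.02,"dy": 0,"dz": 0,"hand": 0},{"wx": 0,"wy": 0,"wz": 0,"dx": -0.01,"dy": 0,"dz": 0,"hand": 0}]'

```text
time: 8.32
eef_pos: [0.6102, 0.1674, 0.3566]
tcp_rot: [-0.235, 0.665, 0.236, 0.668]
contact_force: [-0.3, -0.2, 0.2]
opening: 0.667
```

Run:
```python
from h import *
d,w=delta([SAU[0],SAU[1],.35])
snap("scene","s6",(280,90,420,230),4)
```

```text
t 8.32 pos [0.6102 0.1674 0.3566] yaw 128.92 tilt 0.26 open 0.667 F [-0.3 -0.2  0.2] T [ 0.01 -0.04  0.03] q [ 1.070e-01  1.300e-01  1.558e+00  2.000e-03  1.449e+00 -2.143e+00]
d [ 0.0053 -0.2258 -0.3076] w [0.   0.26 0.04] rows>= 9.53996899395461
```

View pics/s6.png

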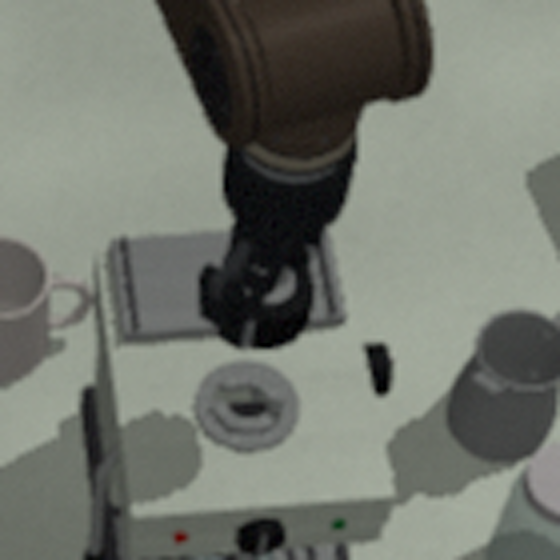

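>>> send_rows --targets '[{"wx": 4,"wy": 0,"wz": 0,"dx": 0,"dy": 0,"dz": 0,"hand": 0},{"wx": 6,"wy": 0,"wz": 0,"dx": 0,"dy": 0,"dz": 0,"hand": 0},{"wx": 6,"wy": 0,"wz": 0,"dx": 0,"dy": 0,"dz": 0,"hand": 0},{"wx": 6,"wy": 0,"wz": 0,"dx": 0,"dy": 0,"dz": 0,"hand": 0},{"wx": 6,"wy": 0,"wz": 0,"dx": 0,"dy": 0,"dz": 0,"hand": 0},{"wx": 6,"wy": 0,"wz": 0,"dx": 0,"dy": 0,"dz": 0,"hand": 0},{"wx": 6,"wy": 0,"wz": 0,"dx": 0,"dy": 0,"dz": 0,"hand": 0},{"wx": 3,"wy": 0,"wz": 0,"dx": 0,"dy": 0,"dz": 0,"hand": 0}]'

```text
time: 9.03
eef_pos: [0.6104, 0.1676, 0.3614]
tcp_rot: [0.039, 0.702, -0.036, 0.71]
contact_force: [0.9, -0.2, -1.3]
opening: 0.669
```

Run:
```python
from h import *
d,w=delta([SAU[0],SAU[1],.35])
```

```text
t 9.03 pos [0.6104 0.1676 0.3614] yaw 83.9 tilt 0.75 open 0.669 F [ 0.9 -0.2 -1.3] T [ 0.02 -0.01 -0.01] q [ 0.107  0.124  1.556  0.002  1.448 -1.358]
d [ 0.0088 -0.3774 -0.058 ] w [-0.    0.7  -0.29] rows>= 9.54959423687726
```

>>> send_rows --targets '[{"wx": 0,"wy": 0.4,"wz": -0.1,"dx": 0,"dy": -0.015,"dz": -0.002,"hand": 0},{"wx": 0,"wy": 0.3,"wz": -0.1,"dx": 0,"dy": -0.025,"dz": -0.004,"hand": 0},{"wx": 0,"wy": 0,"wz": 0,"dx": 0,"dy": -0.03,"dz": -0.0045,"hand": 0},{"wx": 0,"wy": 0,"wz": 0,"dx": 0,"dy": -0.03,"dz": -0.0045,"hand": 0},{"wx": 0,"wy": 0,"wz": 0,"dx": 0,"dy": -0.03,"dz": -0.0045,"hand": 0},{"wx": 0,"wy": 0,"wz": 0,"dx": 0,"dy": -0.03,"dz": -0.0045,"hand": 0}]'

```text
time: 9.53
eef_pos: [0.5668, 0.008, 0.358]
tcp_rot: [0.033, 0.708, -0.032, 0.704]
contact_force: [0.4, -0.1, -0.9]
opening: 0.671
```

Run:
```python
from h import *
d,w=delta([SAU[0],SAU[1],.35])
```

```text
t 9.53 pos [0.5668 0.008  0.358 ] yaw 84.78 tilt 0.33 open 0.671 F [ 0.4 -0.1 -0.9] T [-0.04 -0.02 -0.02] q [-1.650e-01 -1.500e-02  1.708e+00  1.000e-03  1.455e+00 -1.645e+00]
d [ 0.0079 -0.2136 -0.0348] w [ 0.   -0.32 -0.09] rows>= 5.413456024410645
```

>>> send_rows --targets '[{"wx": 0,"wy": 0,"wz": 0,"dx": 0,"dy": -0.03,"dz": -0.005,"hand": 0},{"wx": 0,"wy": 0,"wz": 0,"dx": 0,"dy": -0.03,"dz": -0.005,"hand": 0},{"wx": 0,"wy": 0,"wz": 0,"dx": 0,"dy": -0.03,"dz": -0.005,"hand": 0},{"wx": 0,"wy": 0,"wz": 0,"dx": 0,"dy": -0.03,"dz": -0.005,"hand": 0},{"wx": 0,"wy": 0,"wz": 0,"dx": 0,"dy": -0.025,"dz": -0.004,"hand": 0},{"wx": 0,"wy": 0,"wz": 0,"dx": 0,"dy": -0.018,"dz": -0.003,"hand": 0}]'

```text
time: 10.03
eef_pos: [0.5178, -0.1646, 0.357]
tcp_rot: [0.03, 0.709, -0.031, 0.703]
contact_force: [1.0, 0.8, -1.2]
opening: 0.671
```

Run:
```python
from h import *
d,w=delta([SAU[0],SAU[1],.35])
```

```text
t 10.03 pos [ 0.5178 -0.1646  0.357 ] yaw 85.06 tilt 0.48 open 0.671 F [ 1.   0.8 -1.2] T [-0.03 -0.02  0.  ] q [-0.493 -0.068  1.76  -0.004  1.456 -1.977]
d [ 0.007  -0.0372 -0.0019] w [-0.   -0.48  0.06] rows>= 0.9478410739369201
```

>>> send_rows --targets '[{"wx": 0,"wy": -0.2,"wz": 0,"dx": 0,"dy": -0.014,"dz": -0.0005,"hand": 0},{"wx": 0,"wy": -0.2,"wz": 0,"dx": 0,"dy": -0.009,"dz": 0,"hand": 0},{"wx": 0,"wy": 0,"wz": 0,"dx": 0,"dy": -0.005,"dz": 0,"hand": 0},{"wx": 0,"wy": 0,"wz": 0,"dx": 0,"dy": 0,"dz": 0,"hand": 0},{"wx": 0,"wy": 0,"wz": 0,"dx": 0,"dy": 0,"dz": 0,"hand": 0}]'

```text
time: 10.45
eef_pos: [0.5108, -0.1993, 0.3561]
tcp_rot: [0.031, 0.708, -0.032, 0.705]
contact_force: [-0.5, 0.1, -1.5]
opening: 0.668
```

Run:
```python
from h import *
d,w=delta([SAU[0],SAU[1],.35])
snap("scene","s7",(130,90,330,240),4)
snap("top","t7",(240,150,420,290),4)
```

```text
t 10.45 pos [ 0.5108 -0.1993  0.3561] yaw 84.84 tilt 0.23 open 0.668 F [-0.5  0.1 -1.5] T [0.   0.01 0.01] q [-0.556 -0.058  1.753 -0.003  1.45  -2.036]
d [ 0.0061 -0.002   0.0021] w [-0.   -0.21  0.09] rows>= 0.16893206213977344
```

View pics/s7.png

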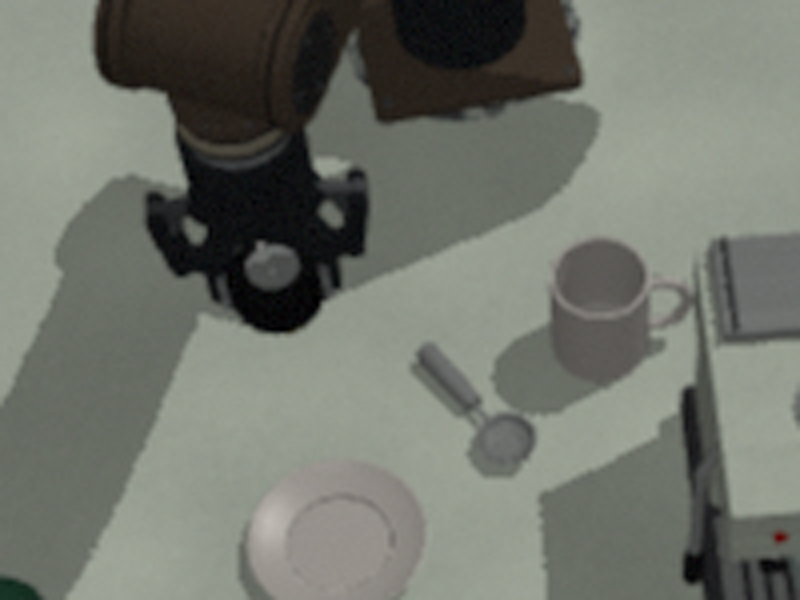

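View pics/t7.png

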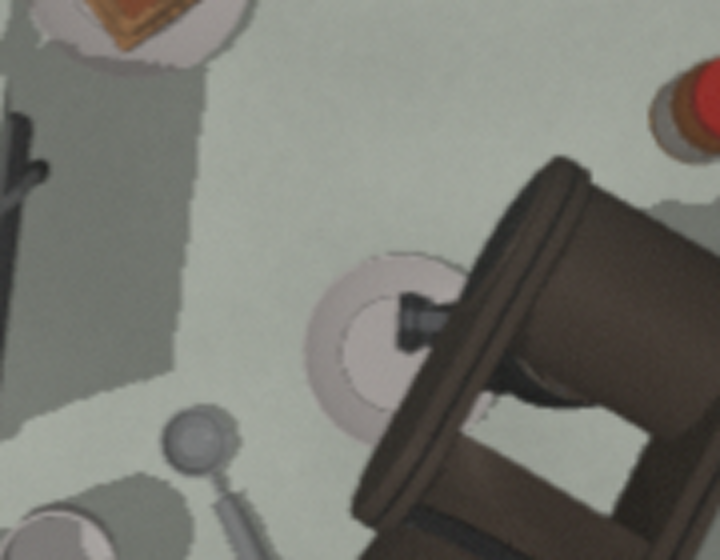

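>>> send_rows --targets '[{"wx": 0,"wy": -0.1,"wz": 0,"dx": 0.012,"dy": -0.001,"dz": 0.001,"hand": 0},{"wx": 0,"wy": -0.1,"wz": 0,"dx": 0.02,"dy": -0.001,"dz": 0.001,"hand": 0},{"wx": 0,"wy": 0,"wz": 0,"dx": 0.025,"dy": 0,"dz": 0,"hand": 0},{"wx": 0,"wy": 0,"wz": 0,"dx": 0.025,"dy": 0,"dz": 0,"hand": 0},{"wx": 0,"wy": 0,"wz": 0,"dx": 0.025,"dy": 0,"dz": 0,"hand": 0},{"wx": 0,"wy": 0,"wz": 0,"dx": 0.015,"dy": 0,"dz": 0,"hand": 0}]'

```text
time: 11.05
eef_pos: [0.5171, -0.1978, 0.2327]
tcp_rot: [0.026, 0.702, -0.031, 0.711]
contact_force: [0.0, 0.0, -2.3]
opening: 0.664
```

Run:
```python
from h import *
d,w=delta([SAU[0],SAU[1],.086])
```

```text
t 11.05 pos [ 0.5171 -0.1978  0.2327] yaw 85.4 tilt 0.78 open 0.664 F [ 0.   0.  -2.3] T [-0.02  0.05 -0.02] q [-0.548  0.023  1.897 -0.     1.208 -2.039]
d [ 0.1466 -0.0031 -0.0059] w [0.   0.69 0.36] rows>= 3.669120991701295
```

>>> send_rows --targets '[{"wx": 0,"wy": 0.4,"wz": 0.2,"dx": 0.02,"dy": -0.0015,"dz": -0.003,"hand": 0},{"wx": 0,"wy": 0.3,"wz": 0.1,"dx": 0.02,"dy": -0.0015,"dz": -0.003,"hand": 0},{"wx": 0,"wy": 0,"wz": 0,"dx": 0.02,"dy": 0,"dz": 0,"hand": 0},{"wx": 0,"wy": 0,"wz": 0,"dx": 0.02,"dy": 0,"dz": 0,"hand": 0},{"wx": 0,"wy": 0,"wz": 0,"dx": 0.012,"dy": 0,"dz": 0,"hand": 0},{"wx": 0,"wy": 0,"wz": 0,"dx": 0,"dy": 0,"dz": 0,"hand": 0}]'

```text
time: 11.55
eef_pos: [0.5076, -0.1924, 0.126]
tcp_rot: [0.027, 0.711, -0.023, 0.703]
contact_force: [-0.8, 0.3, -1.0]
opening: 0.672
```

Run:
```python
from h import *
d,w=delta([SAU[0],SAU[1],.086])
snap("scene","s8",(130,110,330,260),4)
```

```text
t 11.55 pos [ 0.5076 -0.1924  0.126 ] yaw 85.92 tilt 0.74 open 0.672 F [-0.8  0.3 -1. ] T [-0.    0.05  0.03] q [-0.549  0.136  1.988  0.     1.031 -2.049]
d [ 0.0398 -0.0089  0.0062] w [ 0.   -0.66 -0.34] rows>= 1.0328406522387896
```

View pics/s8.png

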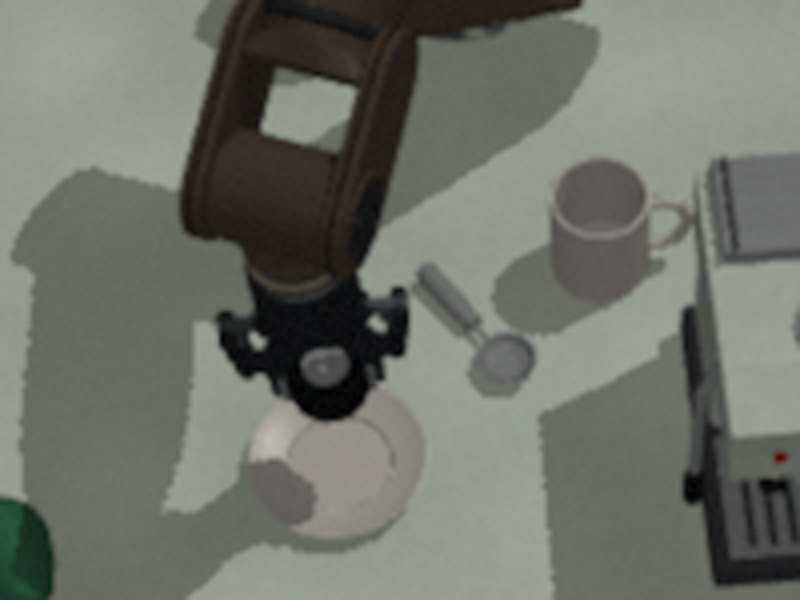

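>>> send_rows --targets '[{"wx": 0,"wy": -0.3,"wz": -0.2,"dx": 0.01,"dy": -0.004,"dz": 0.003,"hand": 0},{"wx": 0,"wy": -0.3,"wz": -0.1,"dx": 0.01,"dy": -0.004,"dz": 0.003,"hand": 0},{"wx": 0,"wy": 0,"wz": 0,"dx": 0.008,"dy": 0,"dz": 0,"hand": 0},{"wx": 0,"wy": 0,"wz": 0,"dx": 0.003,"dy": 0,"dz": 0,"hand": 0},{"wx": 0,"wy": 0,"wz": 0,"dx": 0,"dy": 0,"dz": 0,"hand": 0}]'

```text
time: 12.02
eef_pos: [0.5163, -0.2019, 0.0959]
tcp_rot: [0.023, 0.704, -0.026, 0.709]
contact_force: [-0.8, -0.5, -2.2]
opening: 0.672
```

Run:
```python
from h import *
d,w=delta([SAU[0],SAU[1],.086])
```

```text
t 12.02 pos [ 0.5163 -0.2019  0.0959] yaw 86.05 tilt 0.43 open 0.672 F [-0.8 -0.5 -2.2] T [ 0.02  0.01 -0.  ] q [-5.560e-01  1.930e-01  1.985e+00  1.000e-03  9.560e-01 -2.058e+00]
d [ 0.0099  0.0002 -0.0037] w [0.   0.39 0.18] rows>= 0.2642388979522812
```

>>> send_rows --targets '[{"wx": 0,"wy": 0.2,"wz": 0.1,"dx": 0.006,"dy": 0,"dz": -0.002,"hand": 0},{"wx": 0,"wy": 0.1,"wz": 0.1,"dx": 0.003,"dy": 0,"dz": -0.0015,"hand": 0},{"wx": 0,"wy": 0,"wz": 0,"dx": 0,"dy": 0,"dz": 0,"hand": 0},{"wx": 0,"wy": 0,"wz": 0,"dx": 0,"dy": 0,"dz": 0,"hand": 0}]'

```text
time: 12.35
eef_pos: [0.5132, -0.2023, 0.0869]
tcp_rot: [0.024, 0.706, -0.025, 0.708]
contact_force: [0.7, -0.1, -1.2]
opening: 0.671
```

Run:
```python
from h import *
d,w=delta([SAU[0],SAU[1],.086])
snap("scene","s9",(160,140,280,260),5)
snap("top","t9",(260,150,420,290),4)
```

```text
t 12.35 pos [ 0.5132 -0.2023  0.0869] yaw 86.04 tilt 0.15 open 0.671 F [ 0.7 -0.1 -1.2] T [-0.    0.01  0.03] q [-5.600e-01  2.040e-01  1.993e+00  1.000e-03  9.430e-01 -2.062e+00]
d [ 0.0009  0.0008 -0.0006] w [0.   0.15 0.01] rows>= 0.032398764085196076
```

View pics/s9.png

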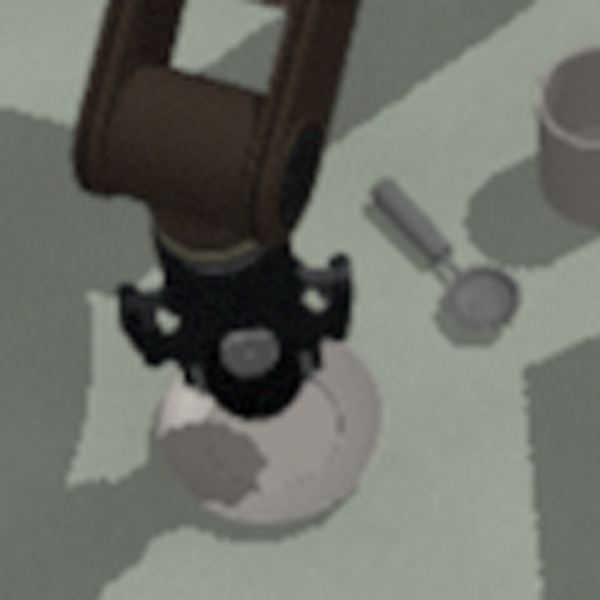

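View pics/t9.png

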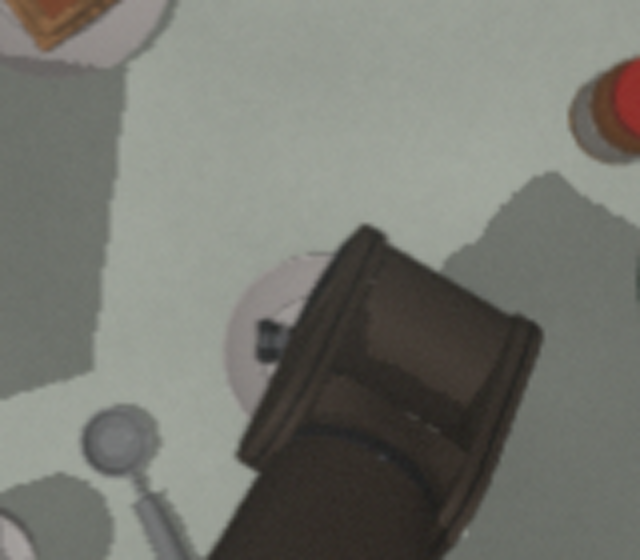

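Run:
```python
from h import *
print(onz("scene",[[209.8+.0,210.4]],.107))
for z in (.1,.107,.115): print(z,proj("scene",[[SAU[0],SAU[1],z],[.5132,-.2023,z]]))
a=cv2.imread("pics/scene0.png");b=cv2.imread("pics/s9_full.png")
d=cv2.absdiff(a,b).max(2)
cv2.imwrite("pics/diff.png",np.hstack([cv2.resize(d[100:300,100:450],(700,400))*3]))
a=cv2.imread("pics/top0.png");b=cv2.imread("pics/t9_full.png")
```

```text
[[ 0.5153888  -0.20348137  0.107     ]]
0.1 [[210.58949319 210.67389257]
 [210.35423844 210.86665589]]
0.107 [[210.30799867 209.51371226]
 [210.07177414 209.70697883]]
0.115 [[209.98361289 208.176747  ]
 [209.74627024 208.37059117]]
```

View pics/diff.png

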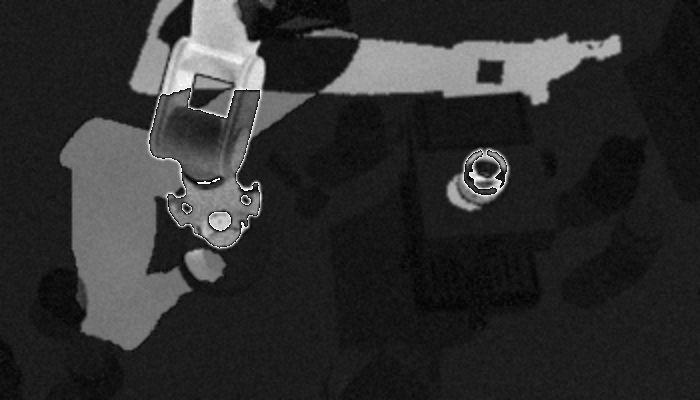

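>>> send_rows --targets '[{"wx": 0,"wy": 0,"wz": 0,"dx": 0,"dy": 0.0005,"dz": -0.0005,"hand": 0},{"wx": 0,"wy": 0,"wz": 0,"dx": 0,"dy": 0,"dz": 0,"hand": 0},{"wx": 0,"wy": 0,"wz": 0,"dx": 0,"dy": 0,"dz": 0,"hand": 0}]'

```text
time: 12.7
eef_pos: [0.5132, -0.202, 0.0879]
tcp_rot: [0.024, 0.705, -0.025, 0.708]
contact_force: [0.1, -0.7, -1.2]
opening: 0.669
```

Run:
```python
from h import *
d,w=delta([SAU[0],SAU[1],.086])
s=telemetry.get_state(); print(np.abs(s['dq']).max())
if np.linalg.norm(d)<.005 and s['opening']>.6: print(order.sign_off())
print(telemetry.get_state()['time'],telemetry.get_state()['eef_pos'])
```

```text
t 12.7 pos [ 0.5132 -0.202   0.0879] yaw 86.04 tilt 0.26 open 0.669 F [ 0.1 -0.7 -1.2] T [ 0.01  0.04 -0.03] q [-5.590e-01  2.010e-01  1.993e+00  1.000e-03  9.430e-01 -2.062e+00]
d [ 0.0019  0.0004 -0.0006] w [0.   0.25 0.06] rows>= 0.05118580500837978
0.005942509628335017
the job is handed in; nothing more can be done
None
the job is handed in; nothing more can be done
```

The cap is off the filler and held upright over the middle of the saucer. I handed the job in at about 12.7 s of robot time.

**Thread:** I gripped the cap at 28 N. Turned clockwise seen from above, it stopped hard within about 0.15 rad, at about 1.2 N m. Turned counter-clockwise, it ran free (under 0.1 N m) for about 1.3 rad, up to the second hard stop at about 1.4 N m. So it is a right-hand thread. The fingers slipped a little on the cap at the stops.

**Lift:** My first try at lifting pulled 17 N and the cap did not rise, most likely because I was still pressing it against the stop. I eased the turn back 1.5 degrees, lifted again, and it came out at about 6 N. A picture then showed the filler mouth empty and the cap in the gripper.

**Last checks:**
- **Position:** the tool was within 1 mm of the saucer's measured middle and tilted 0.3 degrees. The arm was still, and the opening (0.67) and measured load (about 1.2 N) fit the cap being held.
- **Camera:** the picture put the cap's centre about 2–3 mm from the saucer's middle, and perhaps 4 mm lower than I reckoned from the arm, so the two disagree slightly.
- **Clearance:** by those figures the bottom of the stub is about 27–32 mm above the saucer's rim.
- **Other things:** comparing the scene picture with the first one showed only the arm, its shadow and the cap changed. The saucer and the other objects visible in that area had not moved.

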